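# Lamp off, then hold the curing box lid

## Robot

A 6-joint arm with a two-finger parallel gripper is mounted at the origin on a cart in front of the work surface, level with it; the furniture and walls round the work are solid. World frame = base frame: x ahead of the robot, y to its left, z up, the work surface at z = 0. Lengths are in m, angles in rad, forces in N, time in s.
With the tool pointing down it reaches from about 0.3 to 0.875 m from the base axis. Payload 6.4 kg.
Tool frame: the origin (TCP) lies midway between the tips of the shut fingers; the grasp point (between the pads) lies ctrl.grip_point_offset behind it (ctrl.grip_point_offset is the distance from the TCP to the grasp point, in m); z points along the fingers, y is the direction in which the jaws open and shut (so a half turn about z gives the same grasp; the last joint's range is limited). The gripper opens to 85 mm and grips with 20 to 120 N. Pads are 22 mm wide; open, the fingers measure 114 mm over their backs; the gripper's body (76 mm by 85 mm) begins 54 mm behind the grasp point. The pads swing forward as they close: fully open they stand 13 mm farther back than shut.
Start: joints at [1.144, 0.181, 1.607, -0, 1.354, -0.206], TCP at [0.126, 0.561, 0.231] pointing down, gripper open.
Joint ranges: [-2.99, 2.99], [-0.89, 2.07], [0.3, 2.58], [-1.14, 4.28], [0, 2.63], [-3.12, 3.12]. Speed limits (rad/s): [2.57, 2.57, 3.01, 3.14, 3.14, 3.14].

## Interface

Orientations are given as a unit quaternion [w, x, y, z].
In Python, from bench import ctrl, viewer gives the robot as it stands.
- The arm moves only by the shell command python3 -m handwheel 'ROWS' [OPENING]. ROWS is JSON, a list of rows, each an object with "travel": the shift along the tool's x, y, z as a fraction of full scale, a list of three; "dr": the turn, a rotation vector about the tool's x, y, z as a fraction of full scale, a list of three. A call has 1 to 20 rows; each row shifts and turns the pose as measured when the row begins, along the tool's axes as they then stand; what a row does not reach is not made up. Full scale, the value 1, is 150 mm for a shift and 30 degrees for a turn. A row lasts 1/12 s, in which the tool goes at most 41.7 mm and 7.16 degrees, less where a joint would pass 70% of its speed; a pose out of reach is approached as far as the arm can. A call with a number of a shift or a turn outside -1 to 1 is refused whole. A call with a gripper value outside its range is refused whole. OPENING is the opening, from -1 (shut) to 1 (fully open), set as the call begins (- or left out, the last holds). The fingers move at their own pace and stop on an object; the grip force is fixed at half the most. Time passes only in rows, so rows that do not move let the fingers close. It gives the time, the measured TCP pose, the force and the opening at its end, in the units of the state.
- ctrl.get_obs(): the state, without advancing time (a new reading comes with each control period).
- viewer.camera(name): name is "side" or "top" or "wrist"; returns the picture (420x560x3 uint8, red, green, blue); there is no depth.
- viewer.get_calibration(name): a dict with "camera_matrix" (3x3 intrinsics, pixels), "R" (3x3) and "t" (3): a world point X has camera coordinates R X + t. Camera axes: x right, y down, z forward; pixel columns grow to the right and rows downward; lengths in m; the calibration is good to about 2 mm. A picture is of the moment at which its call begins: read the wrist's pose just before it. get_calibration takes no time and is no camera call; for the wrist camera it gives the pose at the moment of the call.
- ctrl.hand_in(): hands the job in, once; it reports no verdict.
The state is a dict: "time_s": time; "q": joint angles; "dq": joint speeds; "joint_efforts": joint torques, N m; "eef_pos": TCP position; "eef_rot": TCP orientation; "wrist_force": force on the tool from outside, world axes, zero at the start; "torque": the same for the moment, N m; "opening": opening from 0.0 (shut) to 1.0 (fully open).
Only numpy, scipy, OpenCV 4.12 (cv2) and the standard library are available. Lean on these libraries where they do the work, as an engineer would, in place of code of your own. Each camera call takes 0.05 s, during which the arm holds its last target. There are 200 camera calls.

## Task

The resin samples in the lamp curing box are done and I want to take them out. Turn the lamp dial fully anticlockwise to its off stop while the lid is still shut, then lift the lid by its bar handle and hold it open at 60 degrees: it has no stay and falls shut by itself, so do not let it drop, and finish still holding the handle. Leave the samples inside and the things standing round the box alone.

Things in the scene. Friction and masses are not known exactly. Their poses are not given: they have to be found in the camera images.
- curing_box: grey sheet-metal lamp curing box, 200 mm deep (own x), 340 wide (own y), heavy, fixed. Origin: centre of underside, on the table; front faces own -x, to the robot. Left part (own y -60 to 170 mm): open chamber, rim 75 mm high, under a dark lid with amber window (top 96 mm high when shut). Right part (own y -170 to -60): control pod, flat top 94 mm high, with the dial
- dial (a joint): angle of the lamp dial about its upright axis, rad. 0 = off, at the anticlockwise end stop (black pointer line at the red dot, toward the front left of the pod); it grows clockwise seen from above to 4.71 (full). Stays where it is left; turning it takes about 0.06 N m
- dial_grip (a point): where to grip the dial: on its axis, 124 mm above the table. White bar knob, bar 44 mm long, 12 mm wide across the grip, top 7 mm above this point; round skirt 52 mm wide, its top 20 mm below; pod's flat top 30 mm below. Own x runs along the bar out of its pointer end, z up; turns with the dial. Lies at own x -35, y -115 mm of the box
- lid_angle (a joint): opening angle of the lid, rad: 0 shut, 1.047 = 60 degrees, end of travel 1.45. The lid weighs about 0.65 kg, turns freely and falls shut from any angle
- lid_hinge (a point): middle of the lid's hinge line at the rear edge of the chamber, 75 mm above the table; the hinge line runs along the box's y. The lid opens upward and backward, its front edge rising. Own axes are parallel to the box's
- lid: the lid with its handle, about 0.65 kg: dark pan 200 x 226 x 20 mm with an amber window and two lamp bars under it. Origin: on the hinge line, same point as lid_hinge; own x points from the lid's front edge to the hinge, y along the hinge, z out of its top; turns with the lid
- lid_bar (a point): the lid's bow handle: round aluminium bar 12 mm thick, 124 mm long, along the box's y, 42 mm ahead of the lid's front edge (36 mm free gap), a post at either end. This point: middle of the bar. Moves with the lid; shut, it lies 246 mm ahead of the hinge line and 11 mm above it (86 mm above the table). Own y along the bar, own x in the lid's plane toward the hinge
- resin_cup: small clear plastic dosing cup with cured beige resin, 52 mm wide, 35 mm high, standing loose inside the chamber. Origin: middle of its foot
- clear_cup: small clear plastic dosing cup, 51 mm wide, 35 mm high, standing loose inside the chamber. Origin: middle of its foot
- tape: roll of cream masking tape, 104 mm across, 25 mm high, lying flat to the right of the box. Origin: middle of its underside
- pen: white marker pen with black cap, 135 mm long (own y), 17 mm thick, lying on the table in front of the box. Origin: middle of its underside
- filler_pot: white paper mixing pot with pale and pink scraps in it, 130 mm wide, 138 mm high, standing to the left of the box. Origin: middle of its foot

How it is judged:
On the way, in this order (a step that is already met when the one before it is completed fails the run):
1. the dial is at its off stop while the lid is still shut (value of joint dial below 0.08 rad and value of joint lid_angle below 0.05 rad), for 0.2 s.
2. the lid is lifted past 30 degrees by its handle (value of joint lid_angle above 0.52 rad and contact force between the fingers and lid above 0.5 N and distance between the grasp point and lid_bar below 0.08 m), for 0.1 s.
At the end, for the whole second after the job is handed in: Dial within 0.08 rad of its off stop; lid still, at 60 degrees give or take 6, held by the fingers (over 0.5 N) with the grasp point within 80 mm of the bar's middle, and propped by nothing else; cups, tape, pen and pot within 20 mm of where they stood (value of joint dial below 0.08 rad and value of joint lid_angle between 0.942 and 1.152 rad and velocity of joint lid_angle between -0.05 and 0.05 rad/s and contact force between the fingers and lid above 0.5 N and distance between the grasp point and lid_bar below 0.08 m and distance of each of resin_cup, clear_cup, tape, pen, filler_pot from where it was at the start of the episode below 0.02 m and contact force between lid and tape below 0.1 N and contact force between lid and filler_pot below 0.1 N and contact force between lid and resin_cup below 0.1 N and contact force between lid and clear_cup below 0.1 N); the arm keeps its last pose, push and grip.
It fails at once if the lid is opened while the lamp dial is not off (value of joint lid_angle above 0.1 rad and value of joint dial above 0.12 rad).
It fails at once if the lid is let drop (velocity of joint lid_angle below -1.5 rad/s).
It fails at once if a sample or a thing standing round the box is moved or knocked over (distance of any of resin_cup, clear_cup, tape, pen, filler_pot from where it was at the start of the episode above 0.025 m or angle between filler_pot's own z axis and vertical above 0.4 rad or angle between any of resin_cup, clear_cup's own z axis and vertical above 0.6 rad).
It also fails if it takes over 58 s, if anything falls off the work surface, if the arm or the gripper's body presses on something with over 40 N, if the wrist force passes 120 N, or if a joint passes its speed limit or range.

## Working session

There is one attempt and no reset: what is moved stays moved. The work goes in short steps, Python scripts to look and compute and a shell command to move; the robot and the scene stay as the last step left them, time stands still between calls to the robot, and variables do not carry over. Pictures are saved under pics/ and viewed, about 8 in all and at most 12, crops included, and the job is handed in when it is done.

```bash
ls; mkdir -p pics
python3 - <<'E'
from bench import ctrl, viewer
import cv2
o=ctrl.get_obs();print(o,ctrl.grip_point_offset)
for n in("top","side"):
    cv2.imwrite(f"pics/{n}0.png",viewer.camera(n)[:,:,::-1]);c=viewer.get_calibration(n);print(n,c)
E
```

```text
pics
{'time_s': 0.0, 'q': array([ 1.14368218e+00,  1.81530247e-01,  1.60803277e+00, -2.90826130e-06,
        1.35379593e+00, -2.06318339e-01]), 'dq': array([ 2.63409622e-03, -3.93552758e-04,  9.70361535e-06, -1.23111657e-03,
        3.46200714e-05, -1.32567602e-03]), 'joint_efforts': array([-2.46575974e-04, -4.44887531e+01, -3.51330936e+01, -2.60715797e-04,
        9.27818357e-03, -1.01459926e-05]), 'eef_pos': array([0.12568435, 0.5605187 , 0.23037826]), 'eef_rot': array([-2.73706461e-04,  1.10173437e-01,  9.93911985e-01, -8.39668586e-04]), 'wrist_force': array([-0.18894309, -0.56836382,  0.3123682 ]), 'torque': array([ 0.01617756, -0.00862152,  0.06481034]), 'opening': 1.0028567247462348} 0.0187
top {'camera_matrix': array([[496.95722667,   0.        , 281.73619801],
       [  0.        , 496.95722667, 206.08946689],
       [  0.        ,   0.        ,   1.        ]]), 'R': array([[ 0.0058279 , -0.9999671 , -0.0056427 ],
       [-0.97369734, -0.00438934, -0.22780302],
       [ 0.22777076,  0.00682189, -0.97369089]]), 't': array([0.09145052, 0.57119966, 1.06860744])}
side {'camera_matrix': array([[435.85965945,   0.        , 276.49915797],
       [  0.        , 435.85965945, 212.82677665],
       [  0.        ,   0.        ,   1.        ]]), 'R': array([[ 0.90438929, -0.42670609, -0.00138667],
       [-0.17100403, -0.35945617, -0.91735973],
       [ 0.39094453,  0.82988745, -0.39805677]]), 't': array([-0.47469896,  0.21090066,  0.69913182])}
```

View pics/top0.png

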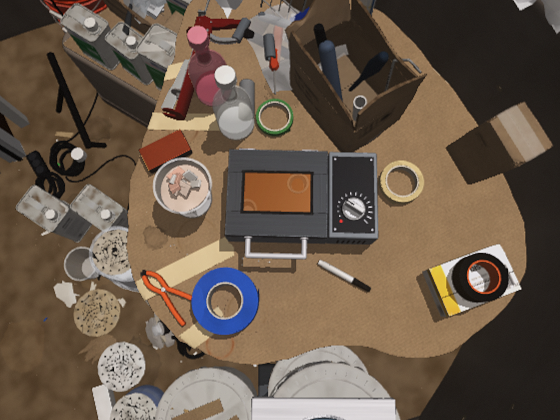

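View pics/side0.png

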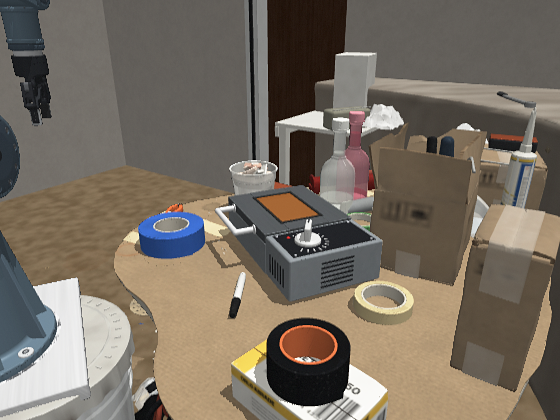

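The top view shows the box at about (228–380, 150–240), the dial near (354, 208) and the bar at about y=255 from x=247 to 306. The pen is at (343, 276), the pot at (183, 187) and the cream tape at (402, 181). Next I'll zoom in on the box.

```bash
python3 - <<'E'
import cv2
t=cv2.imread("pics/top0.png")
cv2.imwrite("pics/z1.png",cv2.resize(t[140:300,220:390],None,fx=4.7,fy=3.75,interpolation=cv2.INTER_CUBIC) if 0 else cv2.resize(t[140:290,220:390],None,fx=4,fy=4,interpolation=cv2.INTER_CUBIC))
E
cat > h.py <<'E'
import numpy as np
from bench import ctrl, viewer
from scipy.spatial.transform import Rotation as Ro
def ray(n,u,v,z,c=None):
    c=c or viewer.get_calibration(n);K,R,t=c["camera_matrix"],c["R"],c["t"]
    d=R.T@np.linalg.solve(K,[u,v,1]);o=-R.T@t
    return o+d*(z-o[2])/d[2]
def proj(n,X,c=None):
    c=c or viewer.get_calibration(n);p=c["camera_matrix"]@(c["R"]@np.array(X)+c["t"]);return p[:2]/p[2]
def rot(o): q=o["eef_rot"];return Ro.from_quat([q[1],q[2],q[3],q[0]])
E
```

```text
(no output)
```

View pics/z1.png

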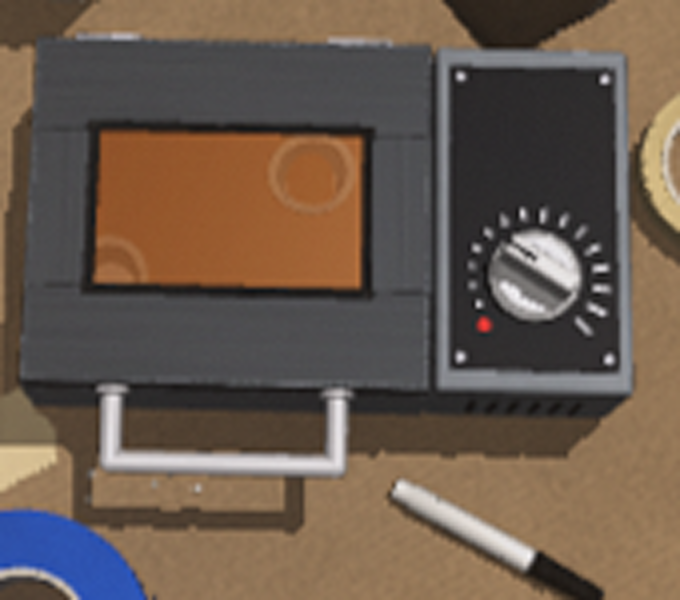

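Run:
```python
from h import *
f=lambda u,v,z:ray("top",220+(u+.5)/4-.5,140+(v+.5)/4-.5,z)
P=[f(u,v,.094) for u,v in((438,50),(626,55),(632,393),(436,390))]
for p in P:print("pod",p)
a,b=f(107,463,.086),f(340,467,.086);print("bar",a,b,(a+b)/2)
e=P[3]-P[2];e2=P[0]-P[1];e3=P[1]-P[2]
for w in(e,e2,b-a,e3):print(np.degrees(np.arctan2(w[1],w[0])),np.linalg.norm(w))
c=f(535,275,.104);r=f(484,325,.094);print("dial",c,"red",r)
for q in((508,240),(520,248)):
  l=f(*q,.131);print(l,np.degrees(np.arctan2(*(l-c)[1::-1])))
print(np.degrees(np.arctan2(*(r-c)[1::-1])))
# box from pod: rear-left corner etc: pod y -170..-60, x -100..100
yaw=np.mean([np.arctan2(w[1],w[0])-np.pi/2 for w in(e,e2)]+[np.arctan2(e3[1],e3[0])])
yaw=np.arctan2((a-b)[1],(a-b)[0])-np.pi/2 if 0 else yaw
Rz=Ro.from_euler('z',yaw).as_matrix();ctr=np.mean(P,0)-Rz@[0,-.115,0];ctr[2]=0
print("box",ctr,np.degrees(yaw));print("dial pred",ctr+Rz@[-.035,-.115,.124])
print("bar pred",ctr+Rz@[-.146,.055,.086])
for q in((390,485),(600,597)):print("pen",f(*q,.01))
```

```text
pod [ 0.69121225 -0.01322871  0.094     ]
pod [ 0.68862046 -0.12028566  0.094     ]
pod [ 0.49364556 -0.11627832  0.094     ]
pod [ 0.4947859  -0.00901335  0.094     ]
bar [0.45475624 0.17115336 0.086     ] [0.45320716 0.0434788  0.086     ] [0.4539817  0.10731608 0.086     ]
89.39090850405893 0.10727103876216952
88.61317372982508 0.1070883199956078
-90.69513888340072 0.12768396367802584
-1.1774392797386242 0.1950160826948207
dial [ 0.557418 -0.063577  0.104   ] red [ 0.53125492 -0.03607747  0.094     ]
[ 0.57049134 -0.04576685  0.131     ] 53.71990867231006
[ 0.56608493 -0.05211314  0.131     ] 52.90990920822012
133.57336649492896
box [0.59418903 0.05027889 0.        ] -1.0577856819515405
dial pred [ 0.55707201 -0.06405538  0.124     ]
bar pred [0.44922926 0.1079648  0.086     ]
pen [0.45267161 0.01128169 0.01      ]
pen [ 0.3886093 -0.1091324  0.01     ]
```

```bash
r='{"travel":[-0.196,-0.181,0],"dr":[0,0,0]}'; python3 -m handwheel '[{"travel":[-0.196,-0.181,0],"dr":[0,0,0]},{"travel":[-0.196,-0.181,0],"dr":[0,0,0]},{"travel":[-0.196,-0.181,0],"dr":[0,0,0]},{"travel":[-0.196,-0.181,0],"dr":[0,0,0]},{"travel":[-0.196,-0.181,0],"dr":[0,0,0]},{"travel":[-0.196,-0.181,0],"dr":[0,0,0]},{"travel":[-0.196,-0.181,0],"dr":[0,0,0]},{"travel":[-0.196,-0.181,0],"dr":[0,0,0]},{"travel":[-0.196,-0.181,0],"dr":[0,0,0]},{"travel":[-0.196,-0.181,0],"dr":[0,0,0]},{"travel":[-0.196,-0.181,0],"dr":[0,0,0]},{"travel":[-0.196,-0.181,0],"dr":[0,0,0]},{"travel":[-0.196,-0.181,0],"dr":[0,0,0]},{"travel":[-0.196,-0.181,0],"dr":[0,0,0]},{"travel":[-0.196,-0.181,0],"dr":[0,0,0]},{"travel":[-0.196,-0.181,0],"dr":[0,0,0]},{"travel":[-0.196,-0.181,0],"dr":[0,0,0]},{"travel":[-0.196,-0.181,0],"dr":[0,0,0]},{"travel":[-0.196,-0.181,0],"dr":[0,0,0]}]'; python3 -m handwheel '[{"travel":[0,0,0],"dr":[0,0,0.237]},{"travel":[0,0,0],"dr":[0,0,0.237]},{"travel":[0,0,0],"dr":[0,0,0.237]},{"travel":[0,0,0],"dr":[0,0,0.237]},{"travel":[0,0,0],"dr":[0,0,0.237]},{"travel":[0,0,0],"dr":[0,0,0.237]},{"travel":[0,0,0],"dr":[0,0,0.237]},{"travel":[0,0,0],"dr":[0,0,0.237]},{"travel":[0,0,0],"dr":[0,0,0.237]},{"travel":[0,0,0],"dr":[0,0,0.237]},{"travel":[0,0,0],"dr":[0,0,0.237]},{"travel":[0,0,0],"dr":[0,0,0.237]},{"travel":[0,0,0],"dr":[0,0,0.237]},{"travel":[0,0,0],"dr":[0,0,0.237]},{"travel":[0,0,0],"dr":[0,0,0.237]},{"travel":[0,0,0],"dr":[0,0,0.237]},{"travel":[0,0,0],"dr":[0,0,0]}]'
cat >> h.py <<'E'
def go(p,yaw=None):
    "tool-frame shift (units of 150 mm) to world point p, and yaw turn left (deg)"
    o=ctrl.get_obs();R=rot(o);M=R.as_matrix();y=np.degrees(np.arctan2(M[1,0],M[0,0]))
    print("pos",o["eef_pos"].round(4),"x yaw",y.round(1),"tool z",M[:,2].round(3),"q",o["q"].round(2),"t",round(o["time_s"],2),"open",round(o["opening"],3),"F",o["wrist_force"].round(1),"T",o["torque"].round(2))
    print("units",(R.inv().apply(np.array(p)-o["eef_pos"])/.15).round(3), None if yaw is None else yaw-y)
E
python3 - <<'E'
from h import *
import cv2
go([.557,-.064,.16],53)
c=viewer.get_calibration("wrist");cv2.imwrite("pics/w1.png",viewer.camera("wrist")[:,:,::-1])
print(proj("wrist",[.557,-.064,.131],c),c["R"],c["t"])
np.save("c1.npy",c,allow_pickle=True)
E
```

```text
time_s: 1.68
eef_pos: [0.5675, -0.0867, 0.2236]
eef_rot: [-0.003, 0.104, 0.995, -0.001]
wrist_force: [0.7, 0.5, 0.2]
opening: 1.002
time_s: 3.1
eef_pos: [0.5657, -0.0963, 0.2115]
eef_rot: [-0.007, 0.895, 0.446, -0.01]
wrist_force: [-0.1, -0.2, 0.0]
opening: 1.003
pos [ 0.5657 -0.0963  0.2115] x yaw 52.9 tool z [-0.024  0.003 -1.   ] q [-0.37  0.21  1.61 -0.01  1.34  0.28] t 3.1 open 1.003 F [-0.1 -0.2  0. ] T [ 0.02 -0.04 -0.03]
units [ 0.141 -0.169  0.345] 0.07501080230348833
[243.10013716 191.14591604] [[ 0.79741556 -0.60305661 -0.0212405 ]
 [-0.56274149 -0.75589196  0.33458836]
 [-0.21783124 -0.25485305 -0.94212498]] [-0.50330154  0.20803368  0.45984068]
```

View pics/w1.png

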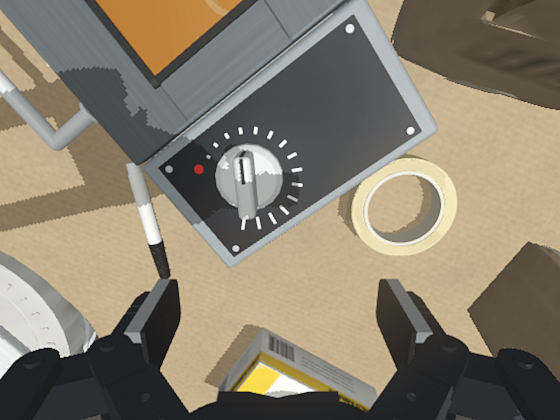

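The wrist view puts the dial skirt's centre near (249, 176), with the bar roughly vertical from (243, 152) to (247, 217). The pod corners are at (437, 128), (232, 266) and (148, 163), and the red dot is at (199, 169).

Run:
```python
from h import *
import cv2
c=np.load("c1.npy",allow_pickle=True).item()
for n,u,v,z in(("skirt",249,176,.104),("red",199,169,.094),("front right",232,266,.094),("front left",148,163,.094),("rear right",437,128,.094)):print(n,ray("wrist",u,v,z,c).round(4))
im=cv2.imread("pics/w1.png");cv2.imwrite("pics/w1z.png",cv2.resize(im[120:240,180:320],None,fx=5,fy=5,interpolation=cv2.INTER_CUBIC))
d=np.array([.557,-.064,.131])
for a in(43,53,63):
  u=np.array([np.cos(np.radians(a)),np.sin(np.radians(a)),0])*.022
  print(a,((proj("wrist",d+u,c)-[180,120])*5).round(),((proj("wrist",d-u,c)-[180,120])*5).round())
```

```text
skirt [ 0.5604 -0.0618  0.104 ]
red [ 0.5307 -0.0358  0.094 ]
front right [ 0.4977 -0.1154  0.094 ]
front left [ 0.5025 -0.0089  0.094 ]
rear right [ 0.6898 -0.1172  0.094 ]
43 [339. 195.] [293. 506.]
53 [309. 193.] [321. 509.]
63 [280. 195.] [349. 507.]
```

View pics/w1z.png

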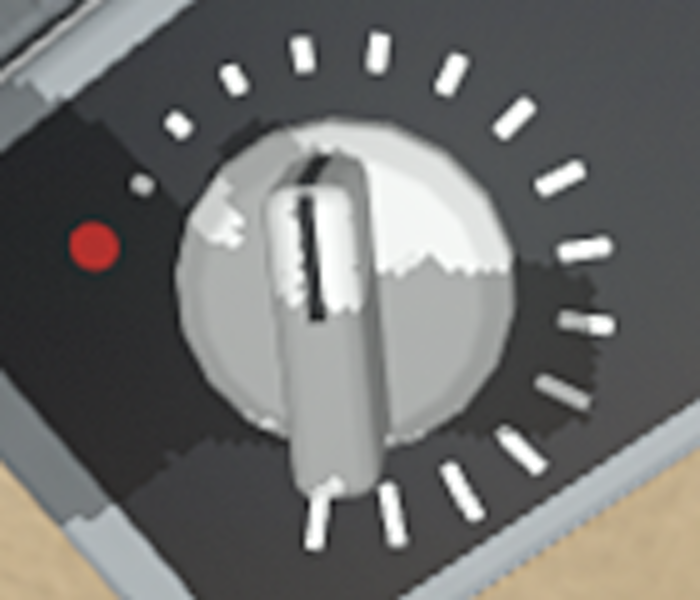

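```bash
python3 -m handwheel '[{"travel":[0.074,-0.086,0.1],"dr":[-0.02,0.014,-0.042]},{"travel":[0.074,-0.086,0.1],"dr":[-0.02,0.014,-0.042]},{"travel":[0,0,0.1],"dr":[0,0,0]},{"travel":[0,0,0],"dr":[0,0,0]},{"travel":[0,0,0],"dr":[0,0,0]}]'; python3 -c "
from h import *
go([.5585,-.063,.1085],55.5)"
```

```text
time_s: 3.57
eef_pos: [0.5573, -0.0624, 0.1653]
eef_rot: [-0.0, 0.879, 0.477, 0.002]
wrist_force: [0.3, 0.3, 0.3]
opening: 1.002
pos [ 0.5573 -0.0624  0.1653] x yaw 57.0 tool z [ 0.003  0.003 -1.   ] q [-0.33  0.22  1.71  0.    1.22  0.25] t 3.57 open 1.002 F [0.3 0.3 0.3] T [-0.02 -0.02  0.03]
units [-0.001  0.009  0.379] -1.5044384042925714
```

```bash
python3 -m handwheel '[{"travel":[0,0.005,0.13],"dr":[0,0,0.05]},{"travel":[0,0.004,0.13],"dr":[0,0,0]},{"travel":[0,0,0.08],"dr":[0,0,0]},{"travel":[0,0,0],"dr":[0,0,0]}]';python3 -m handwheel '[{"travel":[0,0,0],"dr":[0,0,0]},{"travel":[0,0,0],"dr":[0,0,0]},{"travel":[0,0,0],"dr":[0,0,0]},{"travel":[0,0,0],"dr":[0,0,0]},{"travel":[0,0,0],"dr":[0,0,0]},{"travel":[0,0,0],"dr":[0,0,0]},{"travel":[0,0,0],"dr":[0,0,0]},{"travel":[0,0,0],"dr":[0,0,0]},{"travel":[0,0,0],"dr":[0,0,0]},{"travel":[0,0,0],"dr":[0,0,0]}]' -1; python3 -c "
from h import *
go([.5585,-.063,.1085],55.5)"
```

```text
time_s: 3.9
eef_pos: [0.5617, -0.0648, 0.1169]
eef_rot: [0.002, 0.884, 0.468, 0.004]
wrist_force: [-0.8, -0.5, 0.6]
opening: 1.001
time_s: 4.73
eef_pos: [0.5599, -0.0633, 0.1215]
eef_rot: [-0.001, 0.883, 0.469, 0.003]
wrist_force: [-0.9, 0.4, -1.2]
opening: 0.115
pos [ 0.5599 -0.0633  0.1215] x yaw 56.0 tool z [ 0.004  0.004 -1.   ] q [-0.33  0.28  1.73  0.01  1.13  0.27] t 4.73 open 0.115 F [-0.9  0.4 -1.2] T [-0.04  0.09 -0.06]
units [-0.004 -0.009  0.087] -0.49310246398182755
```

```bash
python3 -m handwheel '[{"travel":[0,0,0],"dr":[0,0,0]},{"travel":[0,0,0],"dr":[0,0,0]},{"travel":[0,0,0],"dr":[0,0,0]},{"travel":[0,0,0.06],"dr":[0,0,0]},{"travel":[0,0,0.045],"dr":[0,0,0]},{"travel":[0,0,0],"dr":[0,0,0]}]' -0.3; python3 -m handwheel '[{"travel":[0,0,0],"dr":[0,0,0]},{"travel":[0,0,0],"dr":[0,0,0]},{"travel":[0,0,0],"dr":[0,0,0]},{"travel":[0,0,0],"dr":[0,0,0]},{"travel":[0,0,0],"dr":[0,0,0]},{"travel":[0,0,0],"dr":[0,0,0]}]' -1; python3 -c "
from h import *
go([.5585,-.063,.1085],55.5)"
```

```text
time_s: 5.23
eef_pos: [0.5616, -0.0638, 0.1059]
eef_rot: [0.0, 0.883, 0.469, 0.004]
wrist_force: [-0.4, 0.2, 0.1]
opening: 0.35
time_s: 5.73
eef_pos: [0.5601, -0.063, 0.1052]
eef_rot: [-0.001, 0.883, 0.469, 0.002]
wrist_force: [-0.9, 0.8, 0.7]
opening: 0.129
pos [ 0.5601 -0.063   0.1052] x yaw 56.0 tool z [ 0.003  0.005 -1.   ] q [-0.33  0.3   1.74  0.01  1.1   0.27] t 5.73 open 0.129 F [-0.9  0.8  0.7] T [-0.03  0.04 -0.01]
units [-0.006 -0.009 -0.022] -0.4801228450193804
```

```bash
python3 -m handwheel '[{"travel":[0,0,-0.01],"dr":[0,0,-0.2]},{"travel":[0,0,0],"dr":[0,0,-0.2]},{"travel":[0,0,0],"dr":[0,0,-0.2]},{"travel":[0,0,0],"dr":[0,0,-0.2]},{"travel":[0,0,0],"dr":[0,0,-0.2]},{"travel":[0,0,0],"dr":[0,0,-0.2]},{"travel":[0,0,0],"dr":[0,0,-0.2]},{"travel":[0,0,0],"dr":[0,0,-0.2]},{"travel":[0,0,0],"dr":[0,0,-0.2]},{"travel":[0,0,0],"dr":[0,0,0]}]'; python3 -c "
from h import *
go([.559,-.063,.1065],134)"
```

```text
time_s: 6.57
eef_pos: [0.5582, -0.0628, 0.1052]
eef_rot: [-0.002, 0.555, 0.832, 0.002]
wrist_force: [-0.2, 0.2, 0.1]
opening: 0.129
pos [ 0.5582 -0.0628  0.1052] x yaw 112.5 tool z [-0.001  0.006 -1.   ] q [-0.33  0.3   1.74  0.01  1.11 -0.72] t 6.57 open 0.129 F [-0.2  0.2  0.1] T [ 0.07 -0.08  0.03]
units [-0.003  0.004 -0.009] 21.47146052841677
```

```bash
python3 -m handwheel '[{"travel":[0,0,0],"dr":[0,0,-0.2]},{"travel":[0,0,0],"dr":[0,0,-0.2]},{"travel":[0,0,0],"dr":[0,0,-0.15]},{"travel":[0,0,0],"dr":[0,0,-0.15]},{"travel":[0,0,0],"dr":[0,0,-0.1]}]'; python3 -c "
from h import *
go([.559,-.063,.1065],134)"; python3 -m handwheel '[{"travel":[0,0,0],"dr":[0,0,-0.1]},{"travel":[0,0,0],"dr":[0,0,-0.1]}]'; python3 -c "
from h import *
go([.559,-.063,.1065],134)"
```

```text
time_s: 6.98
eef_pos: [0.5576, -0.0632, 0.1052]
eef_rot: [-0.002, 0.371, 0.929, 0.002]
wrist_force: [-0.4, 0.7, 1.1]
opening: 0.128
pos [ 0.5576 -0.0632  0.1052] x yaw 136.5 tool z [-0.003  0.006 -1.   ] q [-0.33  0.3   1.74  0.01  1.11 -1.14] t 6.98 open 0.128 F [-0.4  0.7  1.1] T [-0.    0.19 -1.13]
units [-0.006  0.007 -0.009] -2.484646656851254
time_s: 7.15
eef_pos: [0.5575, -0.0632, 0.1053]
eef_rot: [-0.003, 0.326, 0.945, 0.003]
wrist_force: [-0.8, 0.4, 1.0]
opening: 0.129
pos [ 0.5575 -0.0632  0.1053] x yaw 141.9 tool z [-0.003  0.008 -1.   ] q [-0.33  0.3   1.74  0.01  1.11 -1.24] t 7.15 open 0.129 F [-0.8  0.4  1. ] T [-0.12  0.26 -2.46]
units [-0.007  0.007 -0.008] -7.936639081336864
```

```bash
python3 -m handwheel '[{"travel":[0,0,0],"dr":[0,0,0]},{"travel":[0,0,0],"dr":[0,0,0]},{"travel":[0,0,0],"dr":[0,0,0]},{"travel":[0,0,0],"dr":[0,0,0]}]' 0; python3 -m handwheel '[{"travel":[0,0,-0.1],"dr":[0,0,0]},{"travel":[0,0,-0.25],"dr":[0,0,0]},{"travel":[0,0,-0.25],"dr":[0,0,0]},{"travel":[0,0,-0.25],"dr":[0,0,0]},{"travel":[0,0,-0.25],"dr":[0,0,0]},{"travel":[0,0,0],"dr":[0,0,0]}]';  python3 - <<'E'
from h import *
import cv2
go([.3,.108,.25],90)
c=viewer.get_calibration("wrist");a=viewer.camera("wrist")
np.save("c2.npy",c,allow_pickle=True)
cv2.imwrite("pics/w2.png",a[:,:,::-1])
np.set_printoptions(suppress=True)
d=np.array([.5585,-.063,.131])
for A in(124,134,144):
  u=np.array([np.cos(np.radians(A)),np.sin(np.radians(A)),0])*.022
  print(A,proj("wrist",d+u,c).round(1),proj("wrist",d-u,c).round(1))
E
```

```text
time_s: 7.48
eef_pos: [0.5581, -0.0638, 0.1055]
eef_rot: [-0.002, 0.331, 0.944, 0.003]
wrist_force: [-0.4, -0.2, -0.7]
opening: 0.499
time_s: 7.98
eef_pos: [0.5554, -0.0632, 0.2736]
eef_rot: [-0.007, 0.333, 0.943, 0.003]
wrist_force: [0.1, 0.6, 1.1]
opening: 0.5
pos [ 0.5554 -0.0632  0.2736] x yaw 141.1 tool z [-0.012  0.011 -1.   ] q [-0.33  0.12  1.59  0.01  1.45 -1.22] t 7.98 open 0.5 F [0.1 0.6 1.1] T [-0.06 -0.03 -0.01]
units [ 2.039 -0.183  0.19 ] -51.059340427730206
124 [287.5 178.1] [272.4 224.9]
134 [283.  177.2] [276.7 225.7]
144 [278.5 177. ] [281.  225.8]
```

View pics/w2.png

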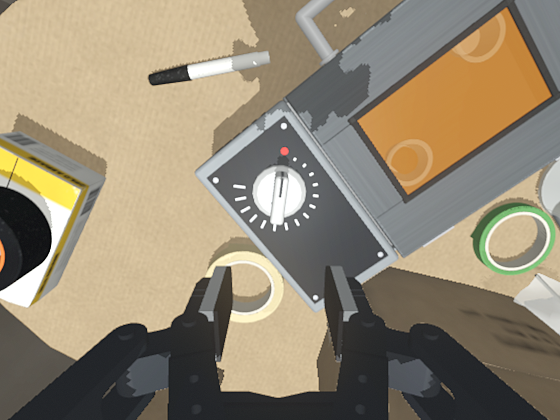

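The pointer line runs from (283, 172) to (277, 226), which lines up with the red dot, so the dial is off. Next is the lid bar, which I'll approach at yaw 90 with a 45° tilt.

```bash
python3 -m handwheel '[{"travel":[0,0,0],"dr":[0,0,0.215]},{"travel":[0,0,0],"dr":[0,0,0.215]},{"travel":[0,0,0],"dr":[0,0,0.215]},{"travel":[0,0,0],"dr":[0,0,0.215]},{"travel":[0,0,0],"dr":[0,0,0.215]},{"travel":[0,0,0],"dr":[0,0,0.215]},{"travel":[0,0,0],"dr":[0,0,0.215]},{"travel":[0,0,0],"dr":[0,0,0.215]},{"travel":[0.155,-0.176,0],"dr":[0,0,0]},{"travel":[0.155,-0.176,0],"dr":[0,0,0]},{"travel":[0.155,-0.176,0],"dr":[0,0,0]},{"travel":[0.155,-0.176,0],"dr":[0,0,0]},{"travel":[0.155,-0.176,0],"dr":[0,0,0]},{"travel":[0.155,-0.176,0],"dr":[0,0,0]},{"travel":[0.155,-0.176,0],"dr":[0,0,0]},{"travel":[0,0,0],"dr":[0,0,0]}]' 0.1; python3 -m handwheel '[{"travel":[0,0,0],"dr":[-0.214,0,0]},{"travel":[0,0,0],"dr":[-0.214,0,0]},{"travel":[0,0,0],"dr":[-0.214,0,0]},{"travel":[0,0,0],"dr":[-0.214,0,0]},{"travel":[0,0,0],"dr":[-0.214,0,0]},{"travel":[0,0,0],"dr":[-0.214,0,0]},{"travel":[0,0,0],"dr":[0,0,0]}]'
python3 - <<'E'
from h import *
import cv2
go([.394,.1,.1435],89)
M=rot(ctrl.get_obs()).as_matrix();print(M.round(3))
c=viewer.get_calibration("wrist");a=viewer.camera("wrist")
np.save("c3.npy",c,allow_pickle=True)
cv2.imwrite("pics/w3.png",a[:,:,::-1])
print(proj("wrist",[.4517,.1075,.086],c),proj("wrist",[.4517,.17,.086],c),proj("wrist",[.4517,.045,.086],c))
E
```

```text
time_s: 9.37
eef_pos: [0.3647, 0.1194, 0.2584]
eef_rot: [-0.021, 0.732, 0.681, -0.009]
wrist_force: [0.9, -0.6, -0.2]
opening: 0.547
time_s: 9.95
eef_pos: [0.3622, 0.1204, 0.2476]
eef_rot: [0.226, 0.697, 0.644, 0.22]
wrist_force: [-0.3, -0.7, -1.4]
opening: 0.552
pos [0.3622 0.1204 0.2476] x yaw 85.8 tool z [ 0.597 -0.031 -0.801] q [ 0.07 -0.86  2.45 -0.09  0.91  0.18] t 9.95 open 0.552 F [-0.3 -0.7 -1.4] T [-0.01  0.37  0.  ]
units [-0.131 -0.236  0.687] 3.1910814628748767
[[ 0.073  0.799  0.597]
 [ 0.997 -0.068 -0.031]
 [ 0.016  0.598 -0.801]]
[254.05069339 193.29643474] [247.76013704 128.48115821] [259.57489676 250.2155289 ]
```

View pics/w3.png

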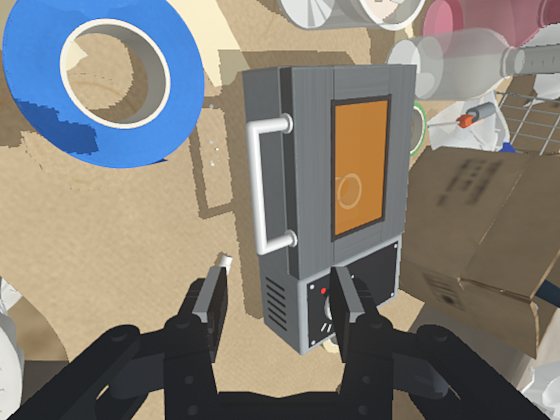

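The bar's centreline runs from about (254, 126) to (262, 248), centred at (258, 187). The blue roll at upper left is clear of it.

Run:
```python
from h import *
c=np.load("c3.npy",allow_pickle=True).item()
a,b=ray("wrist",254,126,.086,c),ray("wrist",262,248,.086,c);m=(a+b)/2;print(a,b,m,np.linalg.norm(a-b),np.degrees(np.arctan2(*(a-b)[1::-1])))
th=np.radians(45);zt=np.array([np.cos(th),0,-np.sin(th)])
for s in(.09,.0):
  T=np.array([m[0],.105,.086])+zt*(ctrl.grip_point_offset-s);print(T);go(T)
# rotation needed
yaw=np.radians(-1.0);z=np.array([np.cos(th)*np.cos(yaw),np.cos(th)*np.sin(yaw),-np.sin(th)]);x=np.array([-np.sin(yaw),np.cos(yaw),0])
G=Ro.from_matrix(np.c_[x,np.cross(z,x),z]);R=rot(ctrl.get_obs());print("dr",((R.inv()*G).as_rotvec()/np.radians(30)).round(3))
```

```text
[0.45869568 0.17134448 0.086     ] [0.45492276 0.04643064 0.086     ] [0.45680922 0.10888756 0.086     ] 0.12497080710207469 88.26995282918824
[0.40639251 0.105      0.13641671]
pos [0.3634 0.1204 0.2496] x yaw 85.8 tool z [ 0.596 -0.031 -0.802] q [ 0.07 -0.86  2.45 -0.09  0.92  0.18] t 10.0 open 0.549 F [0.6 0.1 1. ] T [-0.01  0.29  0.06]
units [-0.094 -0.214  0.78 ] None
[0.47003212 0.105      0.0727771 ]
pos [0.3634 0.1204 0.2496] x yaw 85.8 tool z [ 0.596 -0.031 -0.802] q [ 0.07 -0.86  2.45 -0.09  0.92  0.18] t 10.0 open 0.549 F [0.6 0.1 1. ] T [-0.01  0.29  0.06]
units [-0.069 -0.128  1.373] None
dr [-0.278  0.047 -0.1  ]
```

```bash
python3 -m handwheel '[{"travel":[-0.018,-0.042,0.152],"dr":[0,0,0]},{"travel":[-0.018,-0.042,0.152],"dr":[0,0,0]},{"travel":[-0.018,-0.042,0.152],"dr":[0,0,0]},{"travel":[-0.018,-0.042,0.152],"dr":[0,0,0]},{"travel":[0,0,0],"dr":[-0.15,0.024,-0.05]},{"travel":[0,0,0],"dr":[-0.15,0.024,-0.05]},{"travel":[0,0,0],"dr":[0,0,0]}]'
cat > s.py <<'E'
from h import *
m=np.array([.455,.105,.086]);th=np.radians(45);yaw=np.radians(-1.2)
z=np.array([np.cos(th)*np.cos(yaw),np.cos(th)*np.sin(yaw),-np.sin(th)]);x=np.array([-np.sin(yaw),np.cos(yaw),0])
G=Ro.from_matrix(np.c_[x,np.cross(z,x),z])
R=rot(ctrl.get_obs());print("dr",((R.inv()*G).as_rotvec()/np.radians(30)).round(3))
M=R.as_matrix()
for s in(.09,.0):go(m+M[:,2]*(ctrl.grip_point_offset-s))
E
python3 s.py
```

```text
time_s: 10.58
eef_pos: [0.4147, 0.1114, 0.1627]
eef_rot: [0.269, 0.664, 0.648, 0.261]
wrist_force: [-1.4, -0.6, -0.1]
opening: 0.551
dr [-0.034  0.009 -0.003]
pos [0.4147 0.1114 0.1627] x yaw 88.6 tool z [ 0.694 -0.019 -0.72 ] q [-0.   -0.59  2.57 -0.05  0.39  0.06] t 10.58 open 0.551 F [-1.4 -0.6 -0.1] T [ 0.06  0.37 -0.01]
units [-0.035 -0.161  0.08 ] None
pos [0.4147 0.1114 0.1627] x yaw 88.6 tool z [ 0.694 -0.019 -0.72 ] q [-0.   -0.59  2.57 -0.05  0.39  0.06] t 10.58 open 0.551 F [-1.4 -0.6 -0.1] T [ 0.06  0.37 -0.01]
units [-0.035 -0.161  0.68 ] None
```

```bash
python3 -m handwheel '[{"travel":[-0.017,-0.03,0.06],"dr":[0.12,0,0]},{"travel":[-0.017,-0.06,0.06],"dr":[0.05,0,0]},{"travel":[0,-0.05,0.03],"dr":[0,0,0]},{"travel":[0,0,0],"dr":[0,0,0]}]'; python3 s.py
```

```text
time_s: 10.92
eef_pos: [0.4169, 0.1048, 0.1318]
eef_rot: [0.233, 0.679, 0.659, 0.226]
wrist_force: [-0.6, -0.4, -0.0]
opening: 0.549
dr [-0.239  0.011 -0.011]
pos [0.4169 0.1048 0.1318] x yaw 88.3 tool z [ 0.613 -0.018 -0.79 ] q [-0.03 -0.45  2.53  0.    0.4  -0.01] t 10.92 open 0.549 F [-0.6 -0.4 -0. ] T [ 0.03  0.31 -0.01]
units [ 0.009  0.013 -0.079] None
pos [0.4169 0.1048 0.1318] x yaw 88.3 tool z [ 0.613 -0.018 -0.79 ] q [-0.03 -0.45  2.53  0.    0.4  -0.01] t 10.92 open 0.549 F [-0.6 -0.4 -0. ] T [ 0.03  0.31 -0.01]
units [0.009 0.013 0.521] None
```

```bash
python3 -m handwheel '[{"travel":[0.005,0.006,0.11],"dr":[0,0,0]},{"travel":[0.004,0.006,0.11],"dr":[0,0,0]},{"travel":[0,0,0.11],"dr":[0,0,0]},{"travel":[0,0,0],"dr":[0,0,0]}]' -0.15; python3 s.py
python3 - <<'E'
from h import *
import cv2
cv2.imwrite("pics/w4.png",np.hstack([viewer.camera("wrist")[:,:,::-1][100:420,100:460],cv2.resize(viewer.camera("side")[:,:,::-1][150:310,160:380],None,fx=2,fy=2)]))
E
```

```text
time_s: 11.25
eef_pos: [0.4543, 0.1047, 0.0966]
eef_rot: [0.234, 0.679, 0.658, 0.227]
wrist_force: [-0.3, 0.9, 0.4]
opening: 0.43
dr [-0.232  0.012 -0.016]
pos [0.4543 0.1047 0.0966] x yaw 88.2 tool z [ 0.616 -0.019 -0.788] q [-0.03 -0.2   2.46 -0.01  0.21  0.01] t 11.25 open 0.43 F [-0.3  0.9  0.4] T [ 0.05  0.32 -0.01]
units [ 0.002 -0.04  -0.417] None
pos [0.4543 0.1047 0.0966] x yaw 88.2 tool z [ 0.616 -0.019 -0.788] q [-0.03 -0.2   2.46 -0.01  0.21  0.01] t 11.25 open 0.43 F [-0.3  0.9  0.4] T [ 0.05  0.32 -0.01]
units [ 0.002 -0.04   0.183] None
```

View pics/w4.png

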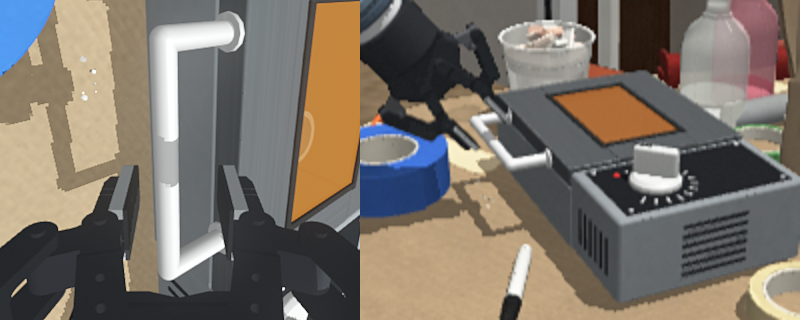

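The bar runs between the jaws with the lower finger clear of it. I'll advance the rest of the way and close.

```bash
python3 -m handwheel '[{"travel":[0,-0.03,0.08],"dr":[0,0,0]},{"travel":[0,-0.01,0.08],"dr":[0,0,0]},{"travel":[0,0,0],"dr":[0,0,0]}]'; python3 s.py; python3 -m handwheel '[{"travel":[0,0,0],"dr":[0,0,0]},{"travel":[0,0,0],"dr":[0,0,0]},{"travel":[0,0,0],"dr":[0,0,0]},{"travel":[0,0,0],"dr":[0,0,0]},{"travel":[0,0,0],"dr":[0,0,0]},{"travel":[0,0,0],"dr":[0,0,0]}]' -1; python3 s.py
```

```text
time_s: 11.6
eef_pos: [0.4657, 0.1051, 0.0793]
eef_rot: [0.236, 0.678, 0.657, 0.23]
wrist_force: [0.4, 0.5, 0.3]
opening: 0.429
dr [-0.218  0.01  -0.014]
pos [0.4657 0.1051 0.0793] x yaw 88.3 tool z [ 0.622 -0.018 -0.783] q [-0.03 -0.1   2.44 -0.01  0.13  0.02] t 11.6 open 0.429 F [0.4 0.5 0.3] T [ 0.01  0.28 -0.04]
units [-0.003 -0.028 -0.554] None
pos [0.4657 0.1051 0.0793] x yaw 88.3 tool z [ 0.622 -0.018 -0.783] q [-0.03 -0.1   2.44 -0.01  0.13  0.02] t 11.6 open 0.429 F [0.4 0.5 0.3] T [ 0.01  0.28 -0.04]
units [-0.003 -0.028  0.046] None
time_s: 12.1
eef_pos: [0.4618, 0.1055, 0.0813]
eef_rot: [0.235, 0.678, 0.659, 0.228]
wrist_force: [2.3, -1.6, -3.9]
opening: 0.112
dr [-0.226  0.01  -0.011]
pos [0.4618 0.1055 0.0813] x yaw 88.4 tool z [ 0.618 -0.018 -0.786] q [-0.03 -0.12  2.45 -0.01  0.14  0.02] t 12.1 open 0.112 F [ 2.3 -1.6 -3.9] T [-0.25  0.61 -0.03]
units [-0.004 -0.016 -0.528] None
pos [0.4618 0.1055 0.0813] x yaw 88.4 tool z [ 0.618 -0.018 -0.786] q [-0.03 -0.12  2.45 -0.01  0.14  0.02] t 12.1 open 0.112 F [ 2.3 -1.6 -3.9] T [-0.25  0.61 -0.03]
units [-0.004 -0.016  0.072] None
```

```bash
cat > l.py <<'E'
from h import *
o=ctrl.get_obs();M=rot(o).as_matrix();g=o["eef_pos"]-M[:,2]*(ctrl.grip_point_offset-.004)
r=g-np.array([.701,0,.075]);print("r",np.hypot(r[0],r[2]).round(4),"lid deg",(np.degrees(np.arctan2(r[2],-r[0]))-2.56).round(1),"tool pitch",np.degrees(np.arctan2(-M[2,2],M[0,2])).round(1),"q",o["q"].round(2),"F",o["wrist_force"].round(1),"T",o["torque"].round(1),"open",round(o["opening"],3),o["time_s"],"y",g[1].round(3))
E
python3 l.py; python3 -m handwheel '[{"travel":[0,0.055,-0.063],"dr":[0.1,0,0]},{"travel":[0,0.055,-0.063],"dr":[0.1,0,0]},{"travel":[0,0.055,-0.063],"dr":[0.1,0,0]},{"travel":[0,0.055,-0.063],"dr":[0.1,0,0]}]'; python3 l.py
```

```text
r 0.2489 lid deg 1.5 tool pitch 51.8 q [-0.03 -0.12  2.45 -0.01  0.14  0.02] F [ 2.3 -1.6 -3.9] T [-0.3  0.6 -0. ] open 0.112 12.1 y 0.106
time_s: 12.43
eef_pos: [0.4692, 0.1053, 0.1345]
eef_rot: [0.163, 0.698, 0.679, 0.158]
wrist_force: [13.0, 0.2, -8.3]
opening: 0.108
r 0.2491 lid deg 14.4 tool pitch 63.8 q [-0.03 -0.19  2.27 -0.    0.61  0.  ] F [13.   0.2 -8.3] T [ 0.  -0.9  0.1] open 0.108 12.4333 y 0.106
```

```bash
python3 -m handwheel '[{"travel":[0,0.059,-0.059],"dr":[0.1,0,0]},{"travel":[0,0.059,-0.059],"dr":[0.1,0,0]},{"travel":[0,0.059,-0.059],"dr":[0.1,0,0]},{"travel":[0,0.057,-0.06],"dr":[0.1,0,0]},{"travel":[0,0.057,-0.06],"dr":[0.1,0,0]}]'; python3 l.py
```

```text
time_s: 12.85
eef_pos: [0.4949, 0.1049, 0.1965]
eef_rot: [0.068, 0.713, 0.695, 0.065]
wrist_force: [7.5, 0.3, -9.5]
opening: 0.11
r 0.2492 lid deg 30.5 tool pitch 79.2 q [-0.03 -0.07  1.96 -0.    1.07  0.  ] F [ 7.5  0.3 -9.5] T [-0.1 -0.6  0.1] open 0.11 12.85 y 0.105
```

```bash
python3 -m handwheel '[{"travel":[0,0.057,-0.06],"dr":[0.1,0,0]},{"travel":[0,0.057,-0.06],"dr":[0.1,0,0]},{"travel":[0,0.057,-0.06],"dr":[0.1,0,0]},{"travel":[0,0.057,-0.06],"dr":[0.1,0,0]},{"travel":[0,0.057,-0.06],"dr":[0.1,0,0]},{"travel":[0,0.057,-0.06],"dr":[0.1,0,0]}]'; python3 l.py
```

```text
time_s: 13.35
eef_pos: [0.5444, 0.104, 0.2559]
eef_rot: [-0.049, 0.714, 0.696, -0.049]
wrist_force: [0.7, -1.2, -4.5]
opening: 0.11
r 0.2492 lid deg 49.1 tool pitch 98.0 q [-0.02  0.21  1.52 -0.    1.54  0.  ] F [ 0.7 -1.2 -4.5] T [-0.1 -0.2  0.1] open 0.11 13.35 y 0.104
```

```bash
python3 -m handwheel '[{"travel":[0,0.056,-0.06],"dr":[0.1,0,0]},{"travel":[0,0.056,-0.06],"dr":[0.1,0,0]},{"travel":[0,0.056,-0.06],"dr":[0.1,0,0]},{"travel":[0,0.02,-0.022],"dr":[0.03,0,0]},{"travel":[0,0,0],"dr":[0,0,0]},{"travel":[0,0,0],"dr":[0,0,0]},{"travel":[0,0,0],"dr":[0,0,0]},{"travel":[0,0,0],"dr":[0,0,0]}]'; python3 l.py;  python3 - <<'E'
from h import *
import cv2
cv2.imwrite("pics/s5.png",np.hstack([viewer.camera("side")[:,:,::-1][80:380,150:550],viewer.camera("top")[:,:,::-1][80:380,140:540]]))
# expected bar ends / lid at 60 deg, from box fit
E
python3 l.py
```

```text
time_s: 14.02
eef_pos: [0.5797, 0.1033, 0.2813]
eef_rot: [-0.115, 0.706, 0.689, -0.114]
wrist_force: [-1.0, -0.4, -1.5]
opening: 0.11
r 0.2492 lid deg 59.5 tool pitch 108.6 q [-0.02  0.41  1.25 -0.    1.8   0.  ] F [-1.  -0.4 -1.5] T [-0.2  0.1  0.2] open 0.11 14.0167 y 0.103
r 0.2492 lid deg 59.5 tool pitch 108.6 q [-0.02  0.41  1.25 -0.    1.8   0.  ] F [-1.  -0.2 -2.8] T [-0.2  0.   0.2] open 0.108 14.1167 y 0.103
```

View pics/s5.png

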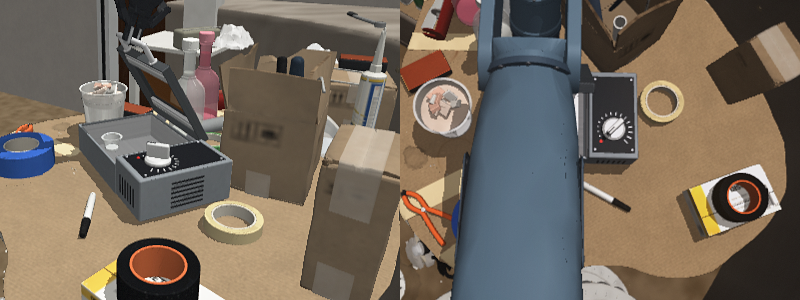

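The lid is open with the bar held, and the dial and surrounding objects are where they were. As an independent check on the angle, I'll overlay the predicted lid edge on the side view.

Run:
```python
from h import *
import cv2
im=cv2.resize(viewer.camera("side")[:,:,::-1][80:260,220:400],None,fx=3.3,fy=3.3,interpolation=cv2.INTER_CUBIC)
Rz=Ro.from_euler('z',-1.2,degrees=True).as_matrix();h=np.array([.701,.105,.075])-Rz@[0,.055,0]*1
for a,col in((54,(0,255,255)),(59.5,(0,255,0)),(65,(255,0,255))):
  L=Ro.from_euler('y',a,degrees=True).as_matrix()
  p=[tuple(((proj("side",h+Rz@(np.array([0,-.058,0])+L@[x,0,.021]))-[220,80])*3.3).astype(int).tolist()) for x in(-.2,0)]
  cv2.line(im,*p,col,1)
cv2.imwrite("pics/s6.png",im)
```

```text
(no output)
```

View pics/s6.png

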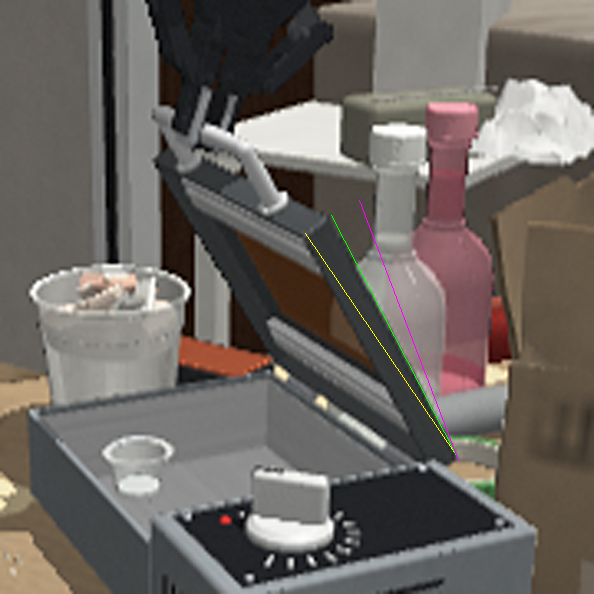

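The lid's back edge, from (455, 457) to (328, 212), lies on the green 59.5° line. The bar is in the fingers and the dial is off, so I'll hand in.

```bash
python3 -c "
from h import *
exec(open('l.py').read());print(abs(ctrl.get_obs()['dq']).max());ctrl.hand_in()"
```

```text
r 0.2492 lid deg 59.5 tool pitch 108.6 q [-0.02  0.41  1.25 -0.    1.8   0.  ] F [-0.4 -1.2 -1.6] T [-0.2  0.1  0.2] open 0.11 14.1667 y 0.103
0.006097529554351435
the job is handed in; nothing more can be done
```

I turned the dial anticlockwise to its off stop with the lid shut. Then I gripped the bar, raised the lid along its arc to about 60° and handed in still holding it, at 14.2 s.

- **Dial:** the wrist torque rose to about 2.5 N m when the dial met its stop. The picture taken after I let go showed the pointer at the red dot.
- **Lid angle:** the arm's position gave 59.5°, and that line matched the lid's edge in the side view. The same calculation read 1.5° with the lid shut, and the tool itself turned only 56.8° during the lift. The true angle is therefore probably 57–60°, inside the 54–66° allowed.
- **Grip:** the arm was still at the end (joint speeds at or below 0.006 rad/s) and the fingers were closed on the bar, about 5 mm from its middle.
- **Other objects:** the pen, tape and pot looked unmoved by eye. I saw only one of the two cups in the final views, and it was upright. I did not re-measure any of their positions.

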